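# Change the grinder cup and hold it at pulse

### The arm

A 6-joint arm with a two-finger parallel gripper is mounted at the origin on the work surface; the furniture and walls round the work are solid. World frame = base frame: x ahead of the robot, y to its left, z up, the work surface at z = 0. Lengths are in mm, angles in rad, forces in N, time in s.
With the tool pointing down it reaches from about 275 to 1000 mm from the base axis. Payload 8.4 kg.
Tool frame: the origin (TCP) lies on the mounting face of the last link; the fingertips stand arm.tip_extent ahead of it and the grasp point (between the pads) lies 155 mm ahead of it (arm.tip_extent is the distance from the TCP to the fingertips, in mm); z points along the fingers, y is the line along which they close (so a half turn about z gives the same grasp; the last joint's range is limited). The gripper opens to 85 mm and grips with 20 to 120 N. Pads are 22 mm wide; open, the fingers measure 114 mm over their backs; the gripper's body (76 mm by 85 mm) begins 54 mm behind the grasp point. The pads swing forward as they close: fully open they stand 13 mm farther back than shut.
Start: joints at [1.334, 0.353, 1.633, -0, 1.155, -0.002], TCP at [145.404, 607.855, 404.681] pointing down, gripper open.
Joint ranges: [-2.63, 2.63], [-0.92, 2.1], [0.06, 2.66], [-1.3, 4.44], [0, 2.69], [-3.02, 3.02]. Speed limits (rad/s): [2.22, 2.22, 2.79, 3.14, 3.14, 3.14].

### API

Orientations are given as a unit quaternion [x, y, z, w].
In Python, from workcell import arm gives the robot as it stands.
- The arm moves only by the tool pendant, called after "Emit:" as name(argument=value, ...) on one line, values as JSON. Schema: {"type":"object","properties":{"rows":{"type":"array","items":{"type":"array","items":{"type":"number"},"minItems":4,"maxItems":4},"minItems":1,"maxItems":8},"finger_gap":{"type":"number"},"only":{"type":"string"},"quiet":{"type":"boolean"},"lines":{"type":"string"}},"required":["rows"],"additionalProperties":false}. rows is a list of rows, 1 to 8 of them, each of 4 numbers: dx, dy, dz in mm, then a turn about the tool's z in rad; each row is the pose to reach, as a shift and turn from the pose commanded when the call began, along the tool's axes at that moment; what a row does not reach only later rows make up. A row lasts 1/12 s, in which the tool goes at most 41.7 mm and 0.125 rad, less where a joint would pass 70% of its speed; a pose out of reach is approached as far as the arm can. finger_gap is the opening from 0.0 (shut) to 1.0 (fully open), set as the call begins (left out keeps the last). The fingers move at their own pace and stop on an object; the grip force is fixed at half the most. Time passes only in rows, so rows that do not move let the fingers close. The tool returns the time, the measured TCP pose, the force, the opening and the grip force at its end. only (a regular expression) keeps the lines of the reply that match it, lines (a string "A,B") keeps lines A to B, and quiet returns only ok. Input that does not fit is refused with a message, and nothing moves.
- arm.get_obs(): the state, without advancing time (a new reading comes with each control period).
- arm.get_image(name): name is "scene" or "top" or "wrist"; returns the picture (420x560x3 uint8, blue, green, red); there is no depth.
- arm.calibration(name): a dict with "intrinsics" (3x3 intrinsics, pixels), "R" (3x3) and "t" (3): a world point X has camera coordinates R X + t. Camera axes: x right, y down, z forward; pixel columns grow to the right and rows downward; lengths in mm; the calibration is good to about 2 mm. The wrist camera is an equidistant fisheye: a pixel r from the principal point sees the ray r / f radians off the axis. A picture is of the moment at which its call begins: read the wrist's pose just before it. calibration takes no time and is no camera call; for the wrist camera it gives the pose at the moment of the call.
- arm.close_job(): hands the job in; it is judged then, once.
The state is a dict: "time": time; "qpos": joint angles; "joint_vel": joint speeds; "joint_torque": joint torques, N m; "tool_pos": TCP position; "orientation": TCP orientation; "ft_force": force on the tool from outside, world axes, zero at the start; "torque": the same for the moment, N m; "finger_gap": opening from 0.0 (shut) to 1.0 (fully open); "finger_force": force on a finger pad.
Only numpy, scipy, OpenCV 4.12 (cv2) and the standard library are available. Lean on these libraries where they do the work, as an engineer would, in place of code of your own. Each camera call takes 0.05 s, during which the arm holds its last target. There are 200 camera calls.

### The job

Change the cup on the cordless spice grinder for a demonstration: lift the short cup out of the grinder base and stand it upright in the empty cell of the wooden caddy, then take the tall cup out of the caddy and set it fully home in the base's bayonet socket. Twist it clockwise (seen from above) to the pulse mark, the single rib half way to the lock at 45 degrees, without going on into the lock click, and finish still gripping it there against its return spring: do not let go. Leave the jars and the other things on the table where they are.

Things in the scene. Friction and masses are not known exactly. Their poses are not given: they have to be found in the camera images.
- grinder_base: Fixed round grey motor base of the grinder, 124 mm across the foot, 97 mm across the top, 76 mm high; the short cup stands in it at the start, lugs in the slots, not twisted. Origin: centre of its underside, z up. On its rim, raised white ribs: one rib 45 degrees clockwise of each bayonet slot (pulse), a pair 90 degrees clockwise of it (lock).
- socket (a point): Bayonet socket in the base's top: grey flange, bore 48 mm across, two slots 15 mm wide that reach 31 mm from the axis along the base's +x and -x. This point is on the axis, 53 mm above the base's underside: where the centre of a cup's foot lies when fully home (the cup's shoulder then rests on the flange, at 75 mm). Axes as the base.
- pulse_ring (a joint): Spring switch ring in the base, rad: 0 at rest, grows as a seated cup is twisted clockwise seen from above; it lags the cup's turn by about 0.09. The spring (0.05 N m at 0, plus 0.16 per rad) turns a released cup back. Pulse: cup turned 45 degrees, ring near 0.70. Spring latches resist from a turn of about 55 degrees; the lock clicks at about 90 (ring 1.4 to 1.5).
- short_cup: Short steel grinder cup, 62 mm across, 99 mm high, 0.16 kg. Origin: centre of its foot, z up. Black spigot up to 22 mm, 44 mm across, with two lugs (see tall_lugs); steel body to 62 mm; black cap to 70 mm; finger bar on the cap from 70 to 99 mm, 48 mm long along the cup's x (in line with the lugs), 14 mm thick. A half turn about z makes no difference.
- tall_cup: Tall steel grinder cup, 62 mm across, 127 mm high, 0.16 kg, in one of the caddy's cells at any yaw. Origin: centre of its foot, z up. Black spigot with lugs up to 22 mm; steel body to 90 mm; black cap to 98 mm; finger bar on the cap from 98 to 127 mm, 48 mm long along the cup's x (in line with the lugs), 14 mm thick. A half turn about z makes no difference.
- tall_lugs (a point): Centre between the tall cup's two lugs, on its axis 8 mm above the foot. The lugs stick out of the 44 mm spigot along the cup's +x and -x to 29 mm from the axis; each is 8 mm wide and spans 4 to 12 mm above the foot. The shoulder (62 mm across) is 22 mm above the foot. The short cup has the same spigot, lugs and shoulder.
- caddy: Fixed square light-wood caddy with a cross divider making two by two cells, 166 mm square, walls 50 mm high and 6 mm thick, floor 6 mm thick. Origin: centre of its underside. Three cells hold the tall cup and two jars; one is empty.
- cell_1 (a point): Centre of the floor of the caddy's cell at -x, +y of the caddy; the cell is about 74 mm square.
- cell_2 (a point): Centre of the floor of the caddy's cell at -x, -y; about 74 mm square.
- cell_3 (a point): Centre of the floor of the caddy's cell at +x, +y; about 74 mm square.
- cell_4 (a point): Centre of the floor of the caddy's cell at +x, -y; about 74 mm square.
- jar_1: Bystander: small glass spice jar with a light-wood lid, 50 mm across, 72 mm high, in a cell of the caddy. Origin: centre of its underside.
- jar_2: Bystander: small glass spice jar with a steel lid, 56 mm across, 60 mm high, in a cell of the caddy. Origin: centre of its underside.
- fork: Bystander: fork, 203 mm long, lying flat between the grinder base and the caddy.
- pepper_mill: Bystander: turned wooden pepper mill, 56 mm across, 163 mm high, on the near right. Origin: centre of its underside.
- french_press: Bystander: glass french press, 100 x 149 mm, 220 mm high, at the back right. Origin: under its middle.

How it is judged:
By the outcome, as a careful person would: the job done as asked, in the order asked, and still so for the second after the job is handed in, while the arm keeps its last pose, push and grip.
It also fails if it takes over 54 s, if anything falls off the work surface, if the arm or the gripper's body presses on something with over 40 N, if the wrist force passes 120 N, or if a joint passes its speed limit or range.

## Working session

There is one attempt and no reset: what is moved stays moved. The work goes in short steps, Python scripts to look and compute and a tool call to move; the robot and the scene stay as the last step left them, time stands still between calls to the robot, and variables do not carry over. Pictures are saved under pics/ and viewed, at most 13 in all, crops included, and the job is handed in when it is done.

```bash
ls; mkdir -p pics; python3 - <<'E'
from workcell import arm
import cv2,json
o=arm.get_obs();print({k:o[k] for k in('time','tool_pos','orientation','finger_gap','ft_force')},arm.tip_extent)
for n in("scene","top","wrist"):
    c=arm.calibration(n);print(n,c)
    im=arm.get_image(n);cv2.imwrite(f'pics/{n}0.png',im)
E
```

```text
pics
workcell.py
{'time': 0.0, 'tool_pos': array([145.37550284, 607.6142733 , 403.93726638]), 'orientation': array([ 1.17134779e-01,  9.93115774e-01, -7.05739968e-04, -7.30116242e-05]), 'finger_gap': 1.0023867040918673, 'ft_force': array([-0.3195922 , -0.37831129,  0.00480134])} 173.4
scene {'intrinsics': array([[405.88757138,   0.        , 278.71904821],
       [  0.        , 405.88757138, 210.3326535 ],
       [  0.        ,   0.        ,   1.        ]]), 'R': array([[ 0.3214063 ,  0.94693048,  0.00454551],
       [ 0.6460805 , -0.21577764, -0.73213387],
       [-0.69229905,  0.2382492 , -0.68114561]]), 't': array([ -32.55870405, -217.27302802, 1790.38308847])}
top {'intrinsics': array([[448.2943536 ,   0.        , 276.67479691],
       [  0.        , 448.2943536 , 210.71045781],
       [  0.        ,   0.        ,   1.        ]]), 'R': array([[-0.01106729, -0.9998927 ,  0.00959698],
       [-0.98028068,  0.0089555 , -0.19740716],
       [ 0.19730003, -0.0115925 , -0.98027461]]), 't': array([-100.5396774 ,  380.0662923 , 1510.12745548])}
wrist {'intrinsics': array([[325.1922621 ,   0.        , 277.7969779 ],
       [  0.        , 325.1922621 , 212.66314046],
       [  0.        ,   0.        ,   1.        ]]), 'R': array([[ 0.23207774,  0.97269646, -0.00123138],
       [ 0.93704364, -0.2232313 ,  0.26854609],
       [ 0.26093894, -0.06347742, -0.96326605]]), 't': array([-624.66412809,  -36.53939977,  377.98004122])}
```
View pics/top0.png

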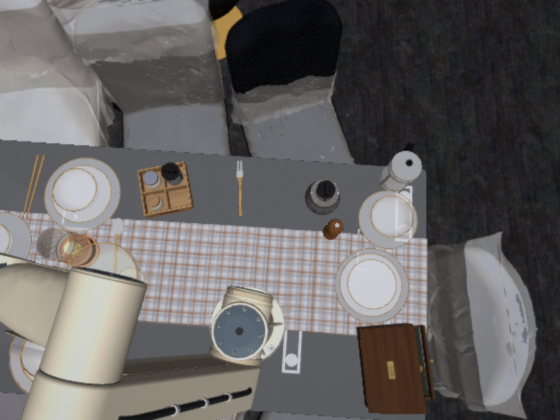

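View pics/wrist0.png

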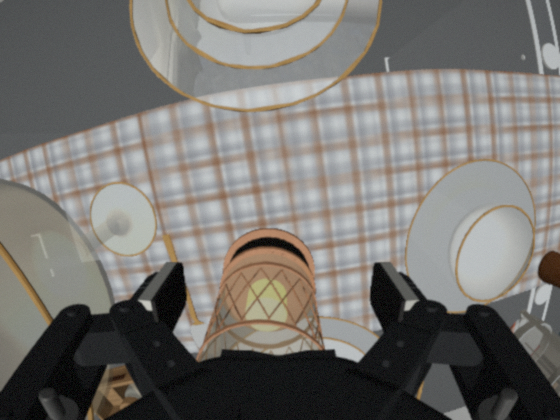

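The top view shows the caddy at about (165,188), with the tall cup at (172,172) and the jars on its left and lower left. The grinder base with the short cup is at about (323,197), with the fork between them. The wrist view shows only tableware.

```bash
cat > h.py <<'E'
import numpy as np,cv2
from workcell import arm
from scipy.spatial.transform import Rotation as Rn
def ray(n,c,p):
    K,R,t=[np.asarray(c[k]) for k in('intrinsics','R','t')]
    x=(p[0]-K[0,2])/K[0,0];y=(p[1]-K[1,2])/K[1,1]
    if n=='wrist':
        r=np.hypot(x,y)+1e-12;d=np.array([x/r*np.sin(r),y/r*np.sin(r),np.cos(r)])
    else: d=np.array([x,y,1.])
    return -R.T@t,R.T@d
def onz(n,c,p,z):
    o,d=ray(n,c,p);return o+d*(z-o[2])/d[2]
def proj(n,c,X):
    K,R,t=[np.asarray(c[k]) for k in('intrinsics','R','t')]
    v=R@np.asarray(X,float)+t
    if n=='wrist':
        th=np.arctan2(np.hypot(v[0],v[1]),v[2]);s=th/(np.hypot(v[0],v[1])+1e-12);x,y=v[0]*s,v[1]*s
    else:x,y=v[0]/v[2],v[1]/v[2]
    return np.array([K[0,0]*x+K[0,2],K[1,1]*y+K[1,2]])
def shot(n,f):
    c=arm.calibration(n);im=arm.get_image(n);cv2.imwrite(f'pics/{f}.png',im);np.save(f'pics/{f}.npy',c,allow_pickle=True);return c,im
def load(f): return np.load(f'pics/{f}.npy',allow_pickle=True).item(),cv2.imread(f'pics/{f}.png')
def state():
    o=arm.get_obs();R=Rn.from_quat(o['orientation']).as_matrix()
    print('t%.2f'%o['time'],'tcp',o['tool_pos'].round(1),'x',R[:,0].round(3),'y',R[:,1].round(3),'z',R[:,2].round(3),'F',o['ft_force'].round(1),'M',o['torque'].round(2),'gap',round(o['finger_gap'],3),'ff',np.round(o['finger_force'],1),'q',np.round(o['qpos'],2))
    return o,R
def delta(target):  # shift in tool axes of TCP to target
    o,R=state();d=R.T@(np.asarray(target)-o['tool_pos']);print('delta tool',d.round(1));return d
E
python3 - <<'E'
from h import *
c=arm.calibration('top')
for nm,p,z in[('caddy',(165,188),50),('tall',(172,170),127),('base',(323,197),75),('fork',(240,190),0)]:print(nm,onz('top',c,p,z).round())
delta([500,0,400]); 
im=cv2.imread('pics/top0.png');a=cv2.resize(im[145:230,125:355],None,fx=3.4,fy=3.4,interpolation=cv2.INTER_CUBIC)
im=cv2.imread('pics/scene0.png');cs=arm.calibration('scene');print(proj('scene',cs,[450,300,50]),proj('scene',cs,[450,-170,50]))
cv2.imwrite('pics/v1.png',cv2.vconcat([a,cv2.resize(im[150:300,:],(782,int(150*782/560)))]))
E
```

```text
caddy [460. 281.  50.]
tall [502. 241. 127.]
base [ 418. -262.   75.]
fork [463.  25.   0.]
t0.15 tcp [145.4 607.7 404.1] x [-0.973  0.233 -0.   ] y [ 0.233  0.973 -0.001] z [-0.    -0.001 -1.   ] F [-0.7 -0.9 -0.5] M [ 0.03 -0.04  0.  ] gap 1.0 ff 0.0 q [ 1.33  0.35  1.63 -0.    1.16 -0.  ]
delta tool [-486.3 -508.5    4.7]
[384.82572049 202.87034642] [264.64979394 231.58785667]
```

View pics/v1.png

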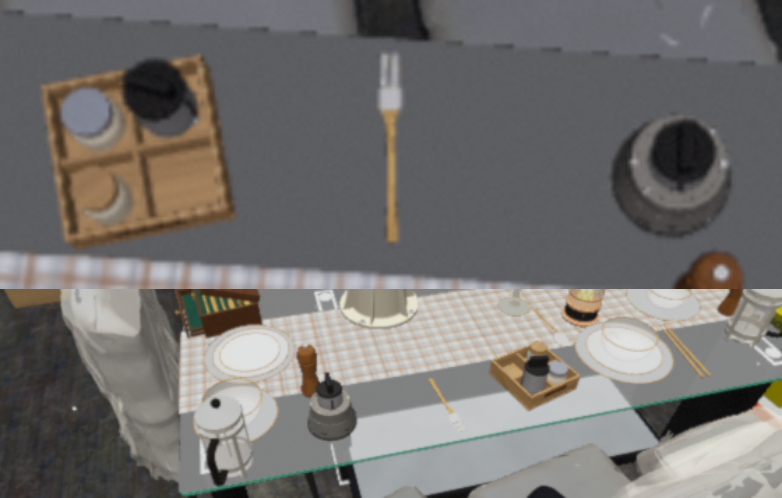

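The enlarged top view shows the empty cell at the lower right, nearest the robot on the fork side. The short cup's bar runs about along world x. I'll go over the caddy with the wrist camera.

Emit:
pendant(rows=[[-386, -260, 0, 0], [-386, -260, 0, 0], [-386, -260, 0, 0], [-386, -260, 0, 0], [-386, -260, 0, 0], [-386, -260, 0, 0], [-386, -260, 0, 0], [-386, -260, 0, 0]])

```text
time: 0.82
tool_pos: [371.8, 360.7, 404.7]
orientation: [0.117, 0.993, -0.0, 0.0]
ft_force: [1.3, 0.7, 0.7]
finger_gap: 1.001
finger_force: 0.0
```

```bash
python3 - <<'E'
from h import *
delta([460,265,400])
E
```

```text
t0.82 tcp [371.8 360.7 404.7] x [-0.973  0.232 -0.   ] y [ 0.232  0.973 -0.   ] z [ 0. -0. -1.] F [1.3 0.7 0.7] M [-0.   -0.01  0.01] gap 1.001 ff 0.0 q [ 0.77  0.19  1.86 -0.    1.1  -0.57]
delta tool [-108.   -72.6    4.7]
```

Emit:
pendant(rows=[[-108, -73, 0, 0], [-108, -73, 0, 0], [-108, -73, 0, 0], [-108, -73, 0, 0], [-108, -73, 0, 0], [-108, -73, 0, 0]])

```text
time: 1.32
tool_pos: [458.9, 266.1, 404.4]
orientation: [0.118, 0.993, 0.0, -0.0]
ft_force: [-0.7, 0.1, -0.0]
finger_gap: 1.002
finger_force: 0.0
```

```bash
python3 - <<'E'
from h import *
o,R=state();c,im=shot('wrist','w1');o,R=state()
E
```

```text
t1.32 tcp [458.9 266.1 404.4] x [-0.972  0.234  0.001] y [ 0.234  0.972 -0.   ] z [-0.001  0.    -1.   ] F [-0.7  0.1 -0. ] M [ 0.04 -0.01  0.02] gap 1.002 ff 0.0 q [ 0.52  0.21  1.83  0.    1.1  -0.81]
t1.37 tcp [458.5 266.8 404.5] x [-0.973  0.233  0.001] y [ 0.233  0.973 -0.   ] z [-0.001  0.    -1.   ] F [ 0.3  1.4 -0.2] M [ 0.   -0.    0.01] gap 1.0 ff 0.0 q [ 0.52  0.21  1.83  0.    1.1  -0.81]
```

View pics/w1.png

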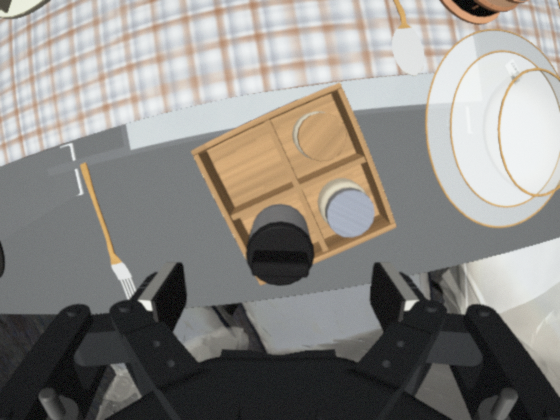

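The wrist view shows the caddy's top corners at (193,152), (341,86) and (395,225), and the empty cell at (245,170). The tall cup's cap is at (280,252), with its bar along the image rows.

```bash
python3 - <<'E'
from h import *
c,im=load('w1')
P=[onz('wrist',c,p,50)[:2] for p in[(193,152),(341,86),(395,225)]]
A,B,C=P
print(np.round(P,1),np.linalg.norm(A-B),np.linalg.norm(C-B))
cen=(A+C)/2;u=(A-B)/np.linalg.norm(A-B);v=(C-B)/np.linalg.norm(C-B)
print('cen',cen,u,v,'empty',(cen+u*40-v*40),'tall cell',cen+u*40+v*40)
print('tall cap',onz('wrist',c,(280,252),104),'dirs',onz('wrist',c,(253,254),133)-onz('wrist',c,(307,257),133))
g=im[210:290,235:325];cv2.imwrite('pics/v2.png',cv2.resize(cv2.convertScaleAbs(g,alpha=3),None,fx=6,fy=6,interpolation=cv2.INTER_CUBIC))
delta([415,-262,400])
E
```

```text
[[399.3 192.2]
 [369.8 352.2]
 [525.1 382.3]] 162.63209166918327 158.2156933182463
cen [462.23205521 287.25140523] [ 0.18170531 -0.98335303] [0.98176133 0.19011757] empty [430.22981448 240.31258147] tall cell [508.77072097 255.52198668]
tall cap [503.00076365 257.91074498 104.        ] dirs [-12.72588048 -41.59269258   0.        ]
t1.37 tcp [458.5 266.8 404.5] x [-0.973  0.233  0.001] y [ 0.233  0.973 -0.   ] z [-0.001  0.    -1.   ] F [ 0.3  1.4 -0.2] M [ 0.   -0.    0.01] gap 1.0 ff 0.0 q [ 0.52  0.21  1.83  0.    1.1  -0.81]
delta tool [ -80.8 -524.3    4.4]
```

View pics/v2.png

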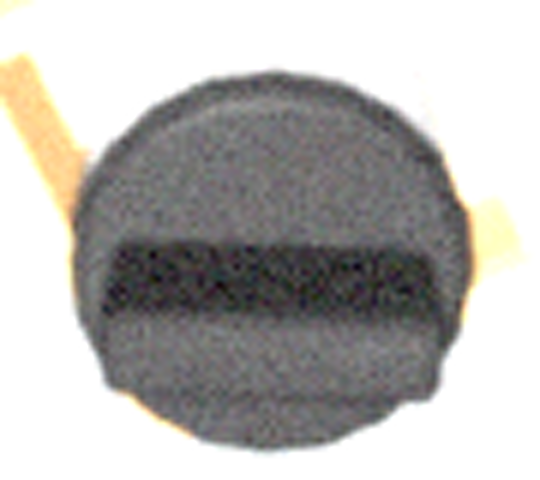

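Emit:
pendant(rows=[[-83, -520, 0, 0], [-83, -520, 0, 0], [-83, -520, 0, 0], [-83, -520, 0, 0], [-83, -520, 0, 0], [-83, -520, 0, 0], [-83, -520, 0, 0], [-83, -520, 0, 0]])

```text
time: 2.03
tool_pos: [432.8, -66.2, 404.9]
orientation: [0.116, 0.993, 0.0, 0.0]
ft_force: [0.1, -1.0, 1.3]
finger_gap: 0.997
finger_force: 0.0
```

```bash
python3 - <<'E'
from h import *
delta([415,-262,400])
E
```

```text
t2.03 tcp [432.8 -66.2 404.9] x [-0.973  0.23  -0.   ] y [0.23  0.973 0.   ] z [ 0.001  0.    -1.   ] F [ 0.1 -1.   1.3] M [ 0.02 -0.04 -0.02] gap 0.997 ff 0.0 q [-0.16  0.05  2.01  0.    1.07 -1.49]
delta tool [ -27.7 -194.6    4.8]
```

The crop shows the tall cup's bar top, with corners at wrist pixels (252,263), (309,264), (307,277) and (254,275). I'll carry on to the base.

Emit:
pendant(rows=[[-28, -195, 0, 0], [-28, -195, 0, 0], [-28, -195, 0, 0], [-28, -195, 0, 0], [-28, -195, 0, 0], [-28, -195, 0, 0]])

```text
time: 2.53
tool_pos: [415.7, -265.1, 404.9]
orientation: [0.118, 0.993, -0.001, 0.001]
ft_force: [0.1, 0.4, 0.3]
finger_gap: 1.002
finger_force: 0.0
```

```bash
python3 - <<'E'
from h import *
c,im=load('w1')
q=[(252.5,263),(309.2,263.7),(306.7,276.7),(253.7,275)]
P=np.array([onz('wrist',c,p,133)[:2] for p in q]);print(P.round(1),P.mean(0),np.linalg.norm(P[0]-P[1]),np.linalg.norm(P[1]-P[2]))
o,R=state();c,im=shot('wrist','w2');o,R=state()
p=proj('wrist',c,[415,-262,150]).astype(int);print(p)
g=im[max(0,p[1]-110):p[1]+110,p[0]-130:p[0]+130];print(max(0,p[1]-110),p[0]-130)
cv2.imwrite('pics/v3.png',cv2.resize(cv2.convertScaleAbs(g,alpha=1.6),None,fx=3,fy=2.7,interpolation=cv2.INTER_CUBIC)[:,:780])
E
```

```text
[[495.6 236.6]
 [507.  281.2]
 [518.1 276.8]
 [506.3 234.7]] [506.76071595 257.30555613] 46.03419382060142 11.969619653735174
t2.53 tcp [ 415.7 -265.1  404.9] x [-0.972  0.233 -0.001] y [ 0.233  0.972 -0.002] z [ 0.001 -0.002 -1.   ] F [0.1 0.4 0.3] M [ 0.08 -0.02 -0.05] gap 1.002 ff 0.0 q [-0.57  0.15  1.91 -0.    1.08 -1.9 ]
t2.58 tcp [ 415.7 -263.1  404.6] x [-0.972  0.234 -0.   ] y [ 0.234  0.972 -0.   ] z [ 0. -0. -1.] F [-0.4 -0.2 -0.7] M [ 0.01 -0.03  0.06] gap 1.005 ff 0.0 q [-0.57  0.14  1.91 -0.    1.09 -1.9 ]
[281 216]
106 151
```

View pics/v3.png

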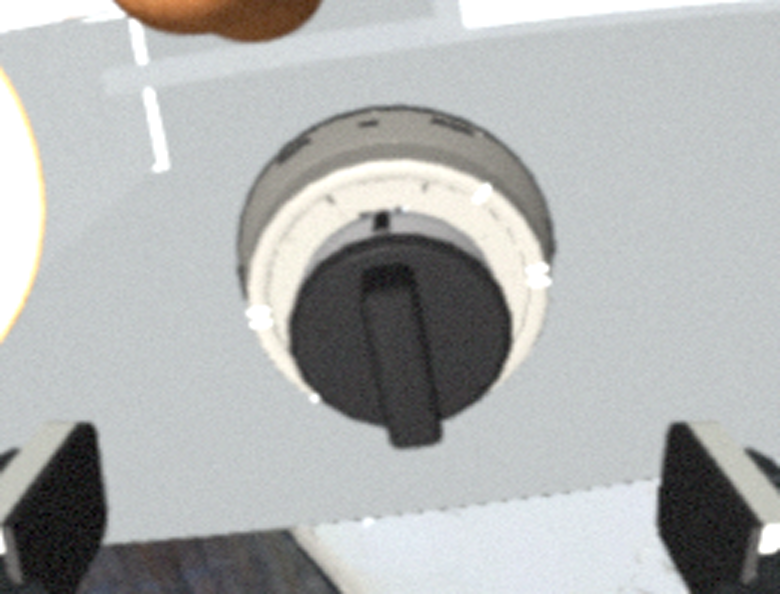

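The crop shows the lock ribs at (260,317) and (538,275), the pulse ribs at (482,193) and (314,398), and the front slot at (382,215). The bar's top runs from (387,287) to (417,444).

```bash
python3 - <<'E'
from h import *
c,im=load('w2')
f=lambda p,z:onz('wrist',c,(p[0]/3+151,p[1]/2.7+106),z)[:2]
L1,L2,P1,P2=[f(p,76) for p in[(260,317),(538,275),(482,193),(314,398)]]
a=lambda v:np.degrees(np.arctan2(v[1],v[0]))
print('centres',(L1+L2)/2,(P1+P2)/2,'diam',np.linalg.norm(L1-L2),np.linalg.norm(P1-P2),'ang lock',a(L1-L2),'pulse',a(P1-P2))
q=[f(p,152) for p in[(363,288),(410,285),(442,440),(392,447)]]
print('bar',np.mean(q,0),np.linalg.norm(q[0]-q[3]),'ang',a(q[3]-q[0]),a(q[2]-q[1]))
cap=onz('wrist',c,(401/3+151,330/2.7+106),123);print('cap',cap)
b=np.mean(q,0)
delta([b[0],b[1],123+3+173.4])
E
```

```text
centres [ 436.27512634 -264.37895504] [ 437.04359826 -265.5507769 ] diam 90.31363603891084 92.94925635401391 ang lock -93.52541943550408 pulse 131.40958865337274
bar [ 434.33441307 -264.19324619] 46.71884468507559 ang -4.811456505141158 -2.756456162727606
cap [ 433.31191201 -263.7279625   123.        ]
t2.58 tcp [ 415.7 -263.1  404.6] x [-0.972  0.234 -0.   ] y [ 0.234  0.972 -0.   ] z [ 0. -0. -1.] F [-0.4 -0.2 -0.7] M [ 0.01 -0.03  0.06] gap 1.005 ff 0.0 q [-0.57  0.14  1.91 -0.    1.09 -1.9 ]
delta tool [-18.4   3.3 105.2]
```

Emit:
pendant(rows=[[-19, 3, 30, -0.12], [-19.6, 3.2, 60, -0.173], [-19.6, 3.2, 90, -0.173], [-19.6, 3.2, 104, -0.173], [-19.6, 3.2, 104, -0.173]], finger_gap=0.45)

```text
time: 3.0
tool_pos: [434.6, -260.7, 297.5]
orientation: [0.03, 1.0, 0.002, -0.003]
ft_force: [-0.4, 0.9, -0.0]
finger_gap: 0.452
finger_force: 0.0
```

```bash
python3 - <<'E'
from h import *
delta([435.5,-264.6,300.4]);c,im=shot('wrist','w3')
cv2.imwrite('pics/v4.png',im)
E
```

```text
t3.00 tcp [ 434.6 -260.7  297.5] x [-0.998  0.059  0.006] y [0.059 0.998 0.003] z [-0.005  0.004 -1.   ] F [-0.4  0.9 -0. ] M [0.   0.08 0.04] gap 0.452 ff 0.0 q [-0.54  0.31  1.98  0.    0.86 -2.06]
delta tool [-1.1 -3.8 -2.9]
```

View pics/v4.png

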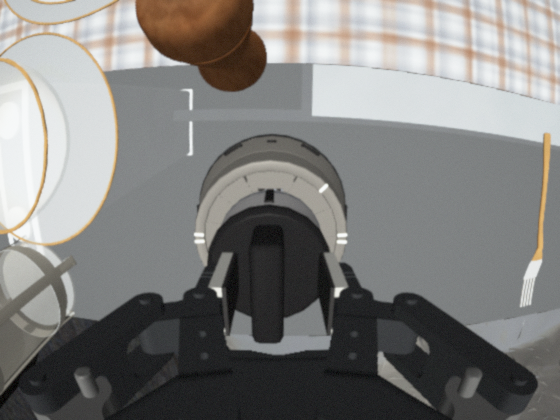

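The wrist view shows the bar (column 267) between the fingers (columns 225–333), clear of both. I'll close.

Emit:
pendant(rows=[[0, 0, 0, 0], [0, 0, 0, 0], [0, 0, 0, 0], [0, 0, 0, 0], [0, 0, 0, 0], [0, 0, 0, 0]], finger_gap=0)

```text
time: 3.55
tool_pos: [435.7, -263.9, 301.9]
orientation: [0.031, 1.0, -0.0, 0.001]
ft_force: [0.8, 1.9, 7.2]
finger_gap: 0.15
finger_force: 61.8
```

```bash
python3 -c "
from h import *
state()"
```

```text
t3.55 tcp [ 435.7 -263.9  301.9] x [-0.998  0.062 -0.002] y [ 0.062  0.998 -0.001] z [ 0.002 -0.001 -1.   ] F [0.8 1.9 7.2] M [ 0.55 -0.08  0.03] gap 0.15 ff 61.8 q [-0.55  0.3   1.97  0.    0.86 -2.06]
```

Emit:
pendant(rows=[[0, 0, -8, 0], [0, 0, -20, 0], [0, 0, -40, 0], [0, 0, -65, 0], [0, 0, -75, 0], [0, 0, -75, 0]])

```text
time: 4.05
tool_pos: [435.8, -264.2, 378.3]
orientation: [0.031, 1.0, -0.001, 0.002]
ft_force: [0.3, -0.7, -0.7]
finger_gap: 0.15
finger_force: 60.7
```

```bash
python3 -c "
from h import *
delta([430.2,240.3,376])"
```

```text
t4.05 tcp [ 435.8 -264.2  378.3] x [-0.998  0.062 -0.004] y [ 0.062  0.998 -0.002] z [ 0.004 -0.003 -1.   ] F [ 0.3 -0.7 -0.7] M [-0.03 -0.03 -0.03] gap 0.15 ff 60.7 q [-0.55  0.2   1.91 -0.    1.03 -2.06]
delta tool [ 36.9 503.2   1. ]
```

Emit:
pendant(rows=[[37, 400, 0, 0], [37, 400, 0, 0], [37, 400, 0, 0], [37, 400, 0, 0], [37, 400, 0, 0], [37, 400, 0, 0], [37, 400, 0, 0], [37, 400, 0, 0]])

```text
time: 4.72
tool_pos: [424.0, 71.3, 374.7]
orientation: [0.031, 1.0, -0.0, -0.0]
ft_force: [1.2, 1.0, -0.9]
finger_gap: 0.144
finger_force: 60.6
```

Emit:
pendant(rows=[[0, 60, 0, 0], [0, 60, 0, 0], [0, 60, 0, 0], [0, 60, 0, 0]])

```text
time: 5.05
tool_pos: [428.3, 130.1, 374.6]
orientation: [0.03, 1.0, -0.0, -0.001]
ft_force: [-0.8, -0.5, -0.7]
finger_gap: 0.152
finger_force: 60.5
```

```bash
python3 - <<'E'
from h import *
delta([430.2,240.3,376]);c,im=shot('wrist','w4');state()
for z,n in((50,'empty'),):
    A=proj('wrist',c,[399.3,192.2,50]);print(A)
cv2.imwrite('pics/v5.png',im)
E
```

```text
t5.05 tcp [428.3 130.1 374.6] x [-0.998  0.059  0.002] y [ 0.059  0.998 -0.001] z [-0.002 -0.001 -1.   ] F [-0.8 -0.5 -0.7] M [-0.03  0.01  0.02] gap 0.152 ff 60.5 q [ 0.29  0.11  2.03 -0.    1.01 -1.22]
delta tool [  4.6 110.1  -1.5]
t5.10 tcp [428.3 129.3 374.7] x [-0.998  0.06   0.002] y [ 0.06   0.998 -0.001] z [-0.002 -0.001 -1.   ] F [-0.5 -0.1 -1.7] M [-0.01 -0.03  0.03] gap 0.15 ff 60.5 q [ 0.29  0.11  2.03 -0.    1.01 -1.22]
[343.54944282 163.09110301]
```

View pics/v5.png

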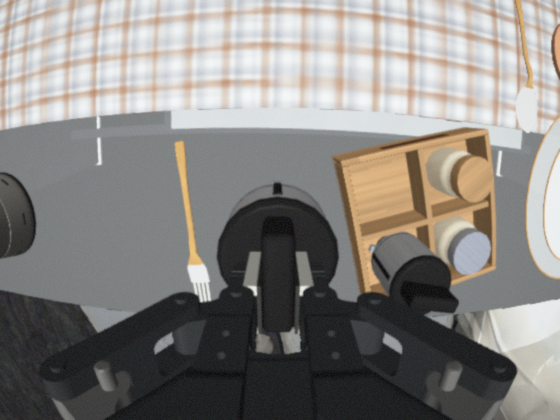

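The view shows the caddy corners at (335,159) and (489,129), the divider crossing at about (428,219), and the empty cell at (385,185). The cup is held straight and there is no contact.

```bash
python3 - <<'E'
from h import *
c,im=load('w4')
A,B,X,D=[onz('wrist',c,p,50)[:2] for p in((335,159),(489,129),(428,219),(415,151))]
print(A,B,np.linalg.norm(A-B),'X',X,'cellc est',(A+X)/2,'frontdiv',D)
u=(B-A)/np.linalg.norm(B-A);v=np.array([u[1],-u[0]]);print(u,'cen',(A+B)/2+83*v,'empty',A+43*u+43*v, 'mid',(A+B)/2-40*u+43*v)
E
```

```text
[395.20642664 184.29442348] [365.77253583 353.21591332] 171.46668381121037 X [458.50288055 281.14379323] cellc est [426.85465359 232.71910836] frontdiv [389.50172842 263.70967736]
[-0.17165953  0.98515634] cen [462.25745706 283.00290961] empty [430.18678915 234.0375058 ] mid [429.71758496 236.73027489]
```

Emit:
pendant(rows=[[4.9, 40, 0, 0], [4.9, 80, 0, 0], [4.9, 107.3, 0, 0], [4.9, 107.3, 30, 0], [4.9, 107.3, 60, 0], [4.9, 107.3, 60, 0], [4.9, 107.3, 60, 0]])

```text
time: 5.68
tool_pos: [430.1, 235.3, 314.5]
orientation: [0.032, 0.999, -0.001, -0.002]
ft_force: [0.5, 0.0, -0.1]
finger_gap: 0.154
finger_force: 60.5
```

```bash
python3 - <<'E'
from h import *
delta([429.8,237,255]);c,im=shot('wrist','w5');state()
cv2.imwrite('pics/v6.png',im)
E
```

```text
t5.68 tcp [430.1 235.3 314.5] x [-0.998  0.063  0.004] y [ 0.063  0.998 -0.003] z [-0.004 -0.002 -1.   ] F [ 0.5  0.  -0.1] M [ 0.02  0.03 -0.01] gap 0.154 ff 60.5 q [ 0.5   0.26  2.   -0.    0.89 -1.01]
delta tool [ 0.1  1.8 59.5]
t5.73 tcp [430.8 235.7 315.9] x [-0.998  0.063  0.001] y [ 0.063  0.998 -0.001] z [-0.001 -0.001 -1.   ] F [ 0.2  0.5 -0.7] M [-0.02  0.02 -0.03] gap 0.147 ff 60.5 q [ 0.5   0.26  2.   -0.    0.89 -1.01]
```

View pics/v6.png

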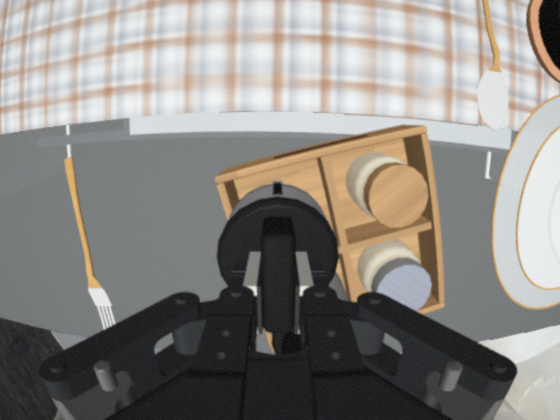

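The view shows the cup over the empty cell. The caddy's front corners are at about (219,179) and (424,128), with the divider at (320,157). I'll check the offset numerically.

```bash
python3 - <<'E'
from h import *
c,im=load('w5')
A,B,D=[onz('wrist',c,p,50)[:2] for p in((218,178),(424,127),(320,156))]
u=(B-A)/np.linalg.norm(B-A);v=np.array([u[1],-u[0]]);print(A,B,np.linalg.norm(A-B),u,'cen',(A+B)/2+83*v,'mid',(A+B)/2-40*u+43*v,'D based',D-40*u+43*v)
E
```

```text
[398.41493179 192.67376551] [367.03386485 350.0639484 ] 160.48813361413377 [-0.19553512  0.9806967 ] cen [464.12222435 287.59827216] mid [432.7157613  240.54899928] D based [437.04936695 237.19519008]
```

Emit:
pendant(rows=[[-0.5, 2.8, 20, 0], [-0.5, 2.8, 40, 0], [-0.5, 2.8, 52, 0], [-0.5, 2.8, 56, 0], [-0.5, 2.8, 57, 0], [-0.5, 2.8, 57, 0]])

```text
time: 6.23
tool_pos: [431.9, 239.4, 259.9]
orientation: [0.031, 1.0, 0.0, 0.001]
ft_force: [0.4, 0.4, -0.7]
finger_gap: 0.15
finger_force: 60.7
```

```bash
python3 -c "
from h import *
state()"
```

```text
t6.23 tcp [431.9 239.4 259.9] x [-0.998  0.063 -0.001] y [0.063 0.998 0.001] z [ 0.001  0.001 -1.   ] F [ 0.4  0.4 -0.7] M [ 0.03 -0.05  0.03] gap 0.15 ff 60.7 q [ 0.5   0.35  2.03 -0.    0.76 -1.01]
```

No lateral force, so the cup is inside the cell. I'll lower in small steps until it touches.

Emit:
pendant(rows=[[0, 0, 2, 0], [0, 0, 3.5, 0], [0, 0, 5, 0], [0, 0, 5, 0], [0, 0, 5, 0]])

```text
time: 6.65
tool_pos: [431.6, 239.7, 254.9]
orientation: [0.031, 1.0, 0.0, 0.001]
ft_force: [-0.3, -2.1, 11.2]
finger_gap: 0.151
finger_force: 62.4
```

```bash
python3 -c "
from h import *
state()"
```

```text
t6.65 tcp [431.6 239.7 254.9] x [-0.998  0.062 -0.001] y [0.062 0.998 0.001] z [ 0.001  0.001 -1.   ] F [-0.3 -2.1 11.2] M [-0.38  0.32 -0.  ] gap 0.151 ff 62.4 q [ 0.5   0.36  2.03 -0.    0.75 -1.  ]
```

Emit:
pendant(rows=[[0, 0, 0, 0], [0, 0, -1, 0], [0, 0, -1, 0], [0, 0, -1, 0]], finger_gap=0.42)

```text
time: 6.98
tool_pos: [431.2, 239.6, 254.8]
orientation: [0.031, 1.0, 0.0, 0.0]
ft_force: [-0.4, 1.2, -0.6]
finger_gap: 0.419
finger_force: 0.0
```

Emit:
pendant(rows=[[0, 0, -15, 0], [0, 0, -45, 0], [0, 0, -80, 0], [0, 0, -110, 0], [0, 0, -110, 0], [0, 0, -110, 0]])

```text
time: 7.48
tool_pos: [431.6, 239.8, 366.3]
orientation: [0.031, 1.0, 0.001, 0.002]
ft_force: [-0.3, -0.1, -0.8]
finger_gap: 0.42
finger_force: 0.0
```

```bash
python3 - <<'E'
from h import *
delta([506.8,257.3,365]);c,im=shot('wrist','w6')
E
```

```text
t7.48 tcp [431.6 239.8 366.3] x [-0.998  0.062 -0.003] y [0.062 0.998 0.002] z [ 0.003  0.002 -1.   ] F [-0.3 -0.1 -0.8] M [-0.01  0.02 -0.  ] gap 0.42 ff 0.0 q [ 0.5   0.19  1.95 -0.    1.   -1.  ]
delta tool [-74.   22.1   1.6]
```

Emit:
pendant(rows=[[-25, 7, 0, -0.125], [-50, 14, 0, -0.25], [-74, 22, 0, -0.375], [-74, 22, 0, -0.5], [-74, 22, 0, -0.625], [-74, 22, 0, -0.75], [-74, 22, 0, -0.875], [-74, 22, 0, -1.0]])

```text
time: 8.2
tool_pos: [505.9, 256.7, 362.4]
orientation: [-0.455, 0.891, -0.0, -0.002]
ft_force: [-0.8, 0.5, 0.1]
finger_gap: 0.421
finger_force: 0.0
```

Emit:
pendant(rows=[[0, 0, 0, -0.125], [0, 0, 0, -0.25], [0, 0, 0, -0.375], [0, 0, 0, -0.375], [0, 0, 0, -0.375]])

```text
time: 8.62
tool_pos: [506.0, 256.8, 363.1]
orientation: [-0.609, 0.793, 0.0, -0.001]
ft_force: [-0.5, -0.5, -0.2]
finger_gap: 0.42
finger_force: 0.0
```

```bash
python3 - <<'E'
from h import *
delta([506.8,257.3,365]);c,im=shot('wrist','w7');state()
p=proj('wrist',c,[506.8,257.3,133]);print(p)
a=cv2.resize(im[0:400,80:480],(400,400));b=cv2.resize(cv2.convertScaleAbs(im[170:320,210:360],alpha=3),(400,400),interpolation=cv2.INTER_CUBIC)
cv2.imwrite('pics/v7.png',cv2.hconcat([a,b]))
E
```

```text
t8.62 tcp [506.  256.8 363.1] x [-0.259 -0.966  0.002] y [-0.966  0.259  0.002] z [-0.002 -0.001 -1.   ] F [-0.5 -0.5 -0.2] M [-0.04 -0.06  0.  ] gap 0.42 ff 0.0 q [ 0.47  0.31  1.8   0.    1.04 -2.41]
delta tool [-0.7 -0.6 -1.9]
t8.67 tcp [506.1 256.8 363.4] x [-0.259 -0.966  0.001] y [-0.966  0.259  0.002] z [-0.002 -0.001 -1.   ] F [ 0.2  0.8 -0.3] M [0.02 0.01 0.  ] gap 0.421 ff 0.0 q [ 0.47  0.31  1.8  -0.    1.04 -2.41]
[278.26273306 232.36243337]
```

View pics/v7.png

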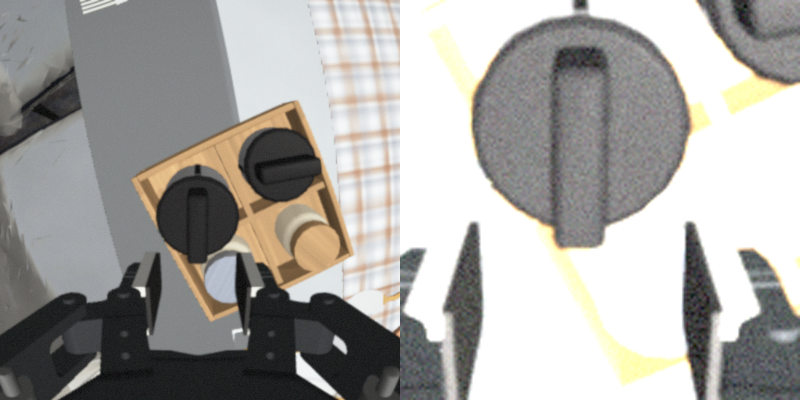

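The view shows the short cup upright in its cell. The tall cup's bar is aligned with the tool, its top running from wrist pixel (277.5,196) to (277.3,262).

```bash
python3 - <<'E'
from h import *
c,im=load('w7')
a,b=[onz('wrist',c,p,133)[:2] for p in((277.5,196.2),(277.3,261.9))]
d=b-a;print((a+b)/2,np.linalg.norm(d),np.degrees(np.arctan2(d[1],d[0])))
m=(a+b)/2;delta([m[0],m[1],104+3.5+173.4+0.0])
E
```

```text
[506.95419969 255.70120322] 44.95925827401542 74.86111362307174
t8.67 tcp [506.1 256.8 363.4] x [-0.259 -0.966  0.001] y [-0.966  0.259  0.002] z [-0.002 -0.001 -1.   ] F [ 0.2  0.8 -0.3] M [0.02 0.01 0.  ] gap 0.421 ff 0.0 q [ 0.47  0.31  1.8  -0.    1.04 -2.41]
delta tool [ 0.7 -1.2 82.5]
```

Emit:
pendant(rows=[[0, -1, 25, 0], [0, -1, 50, 0], [0, -1, 70, 0], [0, -1, 81, 0], [0, -1, 81, 0], [0, -1, 81, 0]])

```text
time: 9.17
tool_pos: [507.4, 256.7, 283.5]
orientation: [-0.61, 0.793, 0.0, -0.001]
ft_force: [0.0, 0.3, 0.1]
finger_gap: 0.423
finger_force: 0.0
```

Emit:
pendant(rows=[[0, 0, 0, 0], [0, 0, 0, 0], [0, 0, 0, 0], [0, 0, 0, 0], [0, 0, 0, 0]], finger_gap=0)

```text
time: 9.58
tool_pos: [507.9, 257.0, 284.9]
orientation: [-0.61, 0.792, -0.0, 0.001]
ft_force: [0.5, 0.1, 6.3]
finger_gap: 0.146
finger_force: 62.5
```

```bash
python3 -c "
from h import *
state()"
```

```text
t9.58 tcp [507.9 257.  284.9] x [-0.255 -0.967 -0.002] y [-0.967  0.255 -0.002] z [ 0.002  0.001 -1.   ] F [0.5 0.1 6.3] M [-0.03  0.   -0.03] gap 0.146 ff 62.5 q [ 0.47  0.41  1.86  0.    0.87 -2.42]
```

Emit:
pendant(rows=[[0, 0, -8, 0], [0, 0, -25, 0], [0, 0, -50, 0], [0, 0, -85, 0], [0, 0, -120, 0], [0, 0, -120, 0], [0, 0, -120, 0]])

```text
time: 10.17
tool_pos: [507.6, 256.8, 406.2]
orientation: [-0.61, 0.792, -0.0, 0.002]
ft_force: [-0.6, 0.4, -2.6]
finger_gap: 0.149
finger_force: 61.6
```

```bash
python3 -c "
from h import *
delta([436,-264.8,404])"
```

```text
t10.17 tcp [507.6 256.8 406.2] x [-0.255 -0.967 -0.003] y [-0.967  0.255 -0.003] z [ 0.004  0.002 -1.   ] F [-0.6  0.4 -2.6] M [ 0.01  0.01 -0.02] gap 0.149 ff 61.6 q [ 0.47  0.26  1.76 -0.    1.12 -2.42]
delta tool [522.7 -63.6   0.9]
```

Emit:
pendant(rows=[[41, -5, 0, 0.125], [82, -10, 0, 0.25], [123, -15, 0, 0.375], [164, -20, 0, 0.5], [205, -25, 0, 0.625], [246, -30, 0, 0.75], [287, -35, 0, 0.875], [328, -40, 0, 1.0]])

```text
time: 10.83
tool_pos: [461.0, -72.3, 402.4]
orientation: [-0.153, 0.988, 0.0, -0.001]
ft_force: [0.4, -0.2, -1.7]
finger_gap: 0.148
finger_force: 61.5
```

```bash
python3 -c "
from h import *
delta([436,-140,404])"
```

```text
t10.83 tcp [461.  -72.3 402.4] x [-0.953 -0.302  0.002] y [-0.302  0.953  0.001] z [-0.003  0.    -1.   ] F [ 0.4 -0.2 -1.7] M [-0.03 -0.04  0.01] gap 0.148 ff 61.5 q [-0.16  0.11  1.96 -0.    1.08 -2.04]
delta tool [ 44.3 -56.9  -1.6]
```

Emit:
pendant(rows=[[25, -30, 0, 0.125], [44, -57, 0, 0.25], [44, -57, 0, 0.375], [44, -57, 0, 0.375], [44, -57, 0, 0.375], [44, -57, 0, 0.375]])

```text
time: 11.33
tool_pos: [438.1, -137.8, 403.0]
orientation: [0.028, 1.0, 0.0, -0.001]
ft_force: [0.7, 0.3, -2.0]
finger_gap: 0.149
finger_force: 61.6
```

```bash
python3 - <<'E'
from h import *
delta([436,-264.8,404]);c,im=shot('wrist','w8');state()
p=proj('wrist',c,[436,-264.8,75]);print(p);x,y=p.astype(int)
x0=max(0,x-75);y0=max(0,y-75);print(x0,y0)
cv2.imwrite('pics/v8.png',cv2.hconcat([cv2.resize(im[:400,:],(280,200)),cv2.copyMakeBorder(np.zeros((1,1,3),np.uint8),0,199,0,19,cv2.BORDER_CONSTANT)]) if 0 else cv2.resize(cv2.convertScaleAbs(im[y0:y0+150,x0:x0+200],alpha=1.5),(800,600),interpolation=cv2.INTER_CUBIC))
E
```

```text
t11.33 tcp [ 438.1 -137.8  403. ] x [-0.998  0.057  0.001] y [0.057 0.998 0.001] z [-0.001  0.001 -1.   ] F [ 0.7  0.3 -2. ] M [-0.02  0.   -0.01] gap 0.149 ff 61.6 q [-0.31  0.09  1.97  0.    1.07 -1.82]
delta tool [  -5.1 -126.9   -1.1]
t11.38 tcp [ 438.2 -137.6  403.2] x [-0.998  0.057  0.001] y [0.057 0.998 0.   ] z [-0.001  0.    -1.   ] F [-1.1 -0.5 -1.9] M [-0.01 -0.    0.03] gap 0.15 ff 61.6 q [-0.31  0.09  1.97  0.    1.07 -1.82]
[149.44590845 202.3215166 ]
74 127
```

View pics/v8.png

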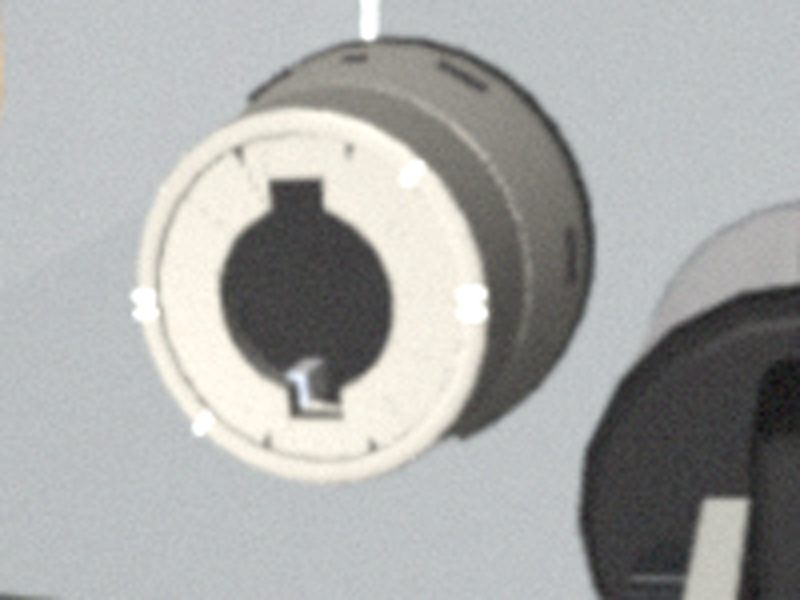

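The socket is empty. In the crop the lock ribs are at (145,304) and (471,303), the pulse ribs at (412,172) and (203,422), and the slot ends at (296,180) and (316,416).

```bash
python3 - <<'E'
from h import *
c,im=load('w8')
f=lambda p,z:onz('wrist',c,(p[0]/4+74,p[1]/4+127),z)[:2]
a=lambda v:np.degrees(np.arctan2(v[1],v[0])).round(1)
for p,q,z in(((145,304),(471,303),77),((412,172),(203,422),77),((296,180),(316.5,416),75)):
    A,B=f(p,z),f(q,z);print((A+B)/2,np.linalg.norm(A-B),a(B-A))
# cup bar side from scene cameras not needed
delta([436,-264.8,404])
E
```

```text
[ 436.03608543 -264.60541358] 89.57267930362534 86.5
[ 435.90906963 -264.50836447] 89.76220207074306 -48.5
[ 435.85398936 -263.85544707] 60.32264231333607 -3.7
t11.38 tcp [ 438.2 -137.6  403.2] x [-0.998  0.057  0.001] y [0.057 0.998 0.   ] z [-0.001  0.    -1.   ] F [-1.1 -0.5 -1.9] M [-0.01 -0.    0.03] gap 0.15 ff 61.6 q [-0.31  0.09  1.97  0.    1.07 -1.82]
delta tool [  -5.  -127.1   -0.9]
```

```bash
python3 - <<'E'
from h import *
for n in('w4','w8'):
    c,im=load(n);g=cv2.cvtColor(im,cv2.COLOR_BGR2GRAY);print(n)
    for r in(225,235,245): print(r,''.join('#' if v<45 else '.' for v in g[r,205:350]))
    for k in (262,278,294): print(k,g[170:240,k].tolist())
E
```

```text
w4
225 ......................###########.##.##################.#########################################.###.###.######.###########.....................
235 .................######.#.###.############.######################################################################################................
245 ..............###########################.####.###################..##.#######.#######################.#################.###########.............
262 [132, 130, 131, 135, 129, 131, 132, 130, 133, 131, 132, 131, 132, 132, 131, 122, 111, 108, 116, 121, 122, 121, 124, 125, 121, 122, 123, 116, 89, 49, 28, 28, 35, 35, 33, 37, 40, 49, 57, 51, 43, 46, 42, 44, 41, 40, 40, 40, 45, 42, 40, 39, 34, 32, 34, 31, 33, 29, 32, 22, 18, 25, 24, 25, 27, 24, 22, 24, 29, 24]
278 [132, 133, 128, 132, 131, 133, 133, 130, 131, 130, 127, 117, 87, 47, 28, 26, 28, 21, 24, 23, 21, 23, 33, 54, 79, 96, 77, 47, 34, 35, 32, 41, 36, 42, 42, 53, 53, 50, 41, 39, 45, 44, 46, 42, 42, 39, 33, 22, 23, 10, 22, 23, 22, 29, 20, 20, 23, 19, 24, 21, 26, 11, 21, 20, 24, 30, 36, 33, 38, 42]
294 [133, 131, 129, 131, 130, 132, 13
[... 945 characters left out ...]
, 43, 37, 39, 41, 43, 39, 39, 39, 39, 40, 39, 42, 39, 34, 27, 32, 28, 26, 30, 27, 27, 24, 24, 24]
278 [130, 129, 131, 129, 120, 91, 58, 21, 20, 24, 16, 9, 18, 23, 21, 22, 20, 23, 20, 18, 20, 19, 24, 41, 57, 83, 95, 64, 31, 30, 29, 36, 40, 35, 40, 48, 60, 51, 44, 41, 39, 43, 42, 42, 34, 39, 31, 22, 10, 21, 17, 28, 18, 20, 22, 22, 16, 20, 24, 22, 13, 21, 13, 19, 26, 30, 34, 41, 33, 39]
294 [132, 129, 128, 129, 131, 130, 130, 129, 124, 112, 107, 109, 114, 119, 114, 118, 117, 115, 114, 117, 115, 117, 115, 112, 116, 115, 115, 116, 105, 74, 39, 33, 33, 31, 37, 31, 40, 45, 52, 46, 38, 41, 41, 39, 38, 40, 40, 42, 45, 40, 40, 38, 37, 36, 35, 37, 40, 30, 32, 37, 29, 26, 29, 28, 25, 20, 18, 29, 17, 22]
```

Emit:
pendant(rows=[[-2, -41, 0, 0], [-3, -82, 0, 0], [-4.8, -115, 0, 0], [-4.8, -126.5, 0, 0], [-4.8, -126.5, 20, 0], [-4.8, -126.5, 38, 0], [-4.8, -126.5, 40, 0], [-4.8, -126.5, 40, 0]])

```text
time: 12.05
tool_pos: [435.1, -263.9, 362.7]
orientation: [0.03, 1.0, 0.001, -0.001]
ft_force: [1.0, 0.5, -0.8]
finger_gap: 0.145
finger_force: 61.4
```

```bash
python3 -c "
from h import *
delta([435.8,-264.2,332])"
```

```text
t12.05 tcp [ 435.1 -263.9  362.7] x [-0.998  0.059  0.003] y [0.059 0.998 0.002] z [-0.003  0.002 -1.   ] F [ 1.   0.5 -0.8] M [-0.04 -0.02 -0.03] gap 0.145 ff 61.4 q [-0.55  0.22  1.92  0.    1.   -2.06]
delta tool [-0.8 -0.3 30.7]
```

Emit:
pendant(rows=[[-0.5, 0, 4, 0], [-0.5, 0, 8, 0], [-0.5, 0, 11, 0], [-0.5, 0, 14, 0], [-0.5, 0, 16, 0], [-0.5, 0, 16, 0]])

```text
time: 12.55
tool_pos: [435.6, -264.9, 347.4]
orientation: [0.031, 1.0, 0.0, -0.0]
ft_force: [0.7, -1.0, -2.2]
finger_gap: 0.151
finger_force: 61.5
```

```bash
python3 -c "
from h import *
delta([435.8,-264.2,332])"
```

```text
t12.55 tcp [ 435.6 -264.9  347.4] x [-0.998  0.062  0.   ] y [0.062 0.998 0.   ] z [-0.  0. -1.] F [ 0.7 -1.  -2.2] M [ 0.   -0.01 -0.03] gap 0.151 ff 61.5 q [-0.55  0.24  1.93 -0.    0.97 -2.06]
delta tool [-0.2  0.8 15.4]
```

Emit:
pendant(rows=[[0, 0, 4, 0], [0, 0, 8, 0], [0, 0, 11, 0], [0, 0, 13, 0], [0, 0, 14, 0], [0, 0, 15, 0], [0, 0, 15, 0], [0, 0, 15, 0]])

```text
time: 13.22
tool_pos: [435.7, -265.1, 332.7]
orientation: [0.031, 1.0, -0.0, -0.0]
ft_force: [-0.2, -1.1, -2.2]
finger_gap: 0.146
finger_force: 61.5
```

```bash
python3 -c "
from h import *
delta([435.8,-264.2,332])"
```

```text
t13.22 tcp [ 435.7 -265.1  332.7] x [-0.998  0.062 -0.   ] y [ 0.062  0.998 -0.   ] z [-0. -0. -1.] F [-0.2 -1.1 -2.2] M [0.04 0.02 0.  ] gap 0.146 ff 61.5 q [-0.55  0.26  1.94 -0.    0.93 -2.06]
delta tool [-0.1  0.9  0.7]
```

Emit:
pendant(rows=[[0, 0.5, 1, 0], [0, 0.5, 2, 0], [0, 0.5, 2, 0], [0, 0.5, 2, 0]])

```text
time: 13.55
tool_pos: [436.0, -264.6, 331.9]
orientation: [0.031, 1.0, -0.0, 0.001]
ft_force: [-2.8, 2.9, 11.4]
finger_gap: 0.152
finger_force: 63.3
```

```bash
python3 -c "
from h import *
state()"
```

```text
t13.55 tcp [ 436.  -264.6  331.9] x [-0.998  0.062 -0.001] y [ 0.062  0.998 -0.   ] z [ 0.001 -0.    -1.   ] F [-2.8  2.9 11.4] M [ 0.37  0.54 -0.01] gap 0.152 ff 63.3 q [-0.55  0.26  1.95  0.    0.93 -2.06]
```

Emit:
pendant(rows=[[0, 0, 1, 0], [0, 0, 1.5, 0], [0, 0, 1.5, 0], [0, 0, 1.5, 0]])

```text
time: 13.88
tool_pos: [436.2, -264.6, 331.9]
orientation: [0.031, 1.0, -0.0, 0.001]
ft_force: [-6.5, 5.8, 26.7]
finger_gap: 0.152
finger_force: 65.6
```

```bash
python3 -c "
from h import *
state()"
```

```text
t13.88 tcp [ 436.2 -264.6  331.9] x [-0.998  0.062 -0.002] y [ 0.062  0.998 -0.001] z [ 0.002 -0.001 -1.   ] F [-6.5  5.8 26.7] M [ 0.89  1.31 -0.03] gap 0.152 ff 65.6 q [-0.55  0.26  1.95  0.    0.93 -2.06]
```

Emit:
pendant(rows=[[0, 0, -2, 0], [0, 0, -2, 0.1], [0, 0, -2, 0.2], [0, 0, -2, 0.3], [0, 0, -2, 0.4], [0, 0, -2, 0.5], [0, 0, -2, 0.6], [0, 0, -2, 0.65]])

```text
time: 14.55
tool_pos: [435.7, -265.3, 331.9]
orientation: [0.351, 0.937, -0.001, 0.001]
ft_force: [-3.6, -3.5, 4.4]
finger_gap: 0.15
finger_force: 62.4
```

```bash
python3 -c "
from h import *
state()"
```

```text
t14.55 tcp [ 435.7 -265.3  331.9] x [-0.754  0.657 -0.002] y [ 0.657  0.754 -0.002] z [ 0.    -0.002 -1.   ] F [-3.6 -3.5  4.4] M [-0.96  0.79  0.22] gap 0.15 ff 62.4 q [-0.55  0.26  1.95 -0.    0.93 -1.4 ]
```

Emit:
pendant(rows=[[0, 0, 0, 0.06], [0, 0, 0, 0.11], [0, 0, 0, 0.135], [0, 0, 0, 0.135], [0, 0, 0, 0.135], [0, 0, 0, 0.135]])

```text
time: 15.05
tool_pos: [435.7, -265.3, 331.9]
orientation: [0.41, 0.912, -0.001, 0.001]
ft_force: [-3.6, -4.3, 4.6]
finger_gap: 0.15
finger_force: 62.4
```

```bash
python3 - <<'E'
from h import *
o,R=state();print(np.degrees(np.arctan2(R[1,0],R[0,0])))
c,im=shot('wrist','w9')
cv2.imwrite('pics/v9.png',cv2.resize(cv2.convertScaleAbs(im[110:360,160:400],alpha=1.6),(576,600),interpolation=cv2.INTER_CUBIC))
E
```

```text
t15.05 tcp [ 435.7 -265.3  331.9] x [-0.663  0.748 -0.002] y [ 0.748  0.663 -0.002] z [ 0.    -0.003 -1.   ] F [-3.6 -4.3  4.6] M [-1.05  0.86  0.14] gap 0.15 ff 62.4 q [-0.55  0.26  1.95 -0.    0.93 -1.27]
131.54052563597241
```

View pics/v9.png

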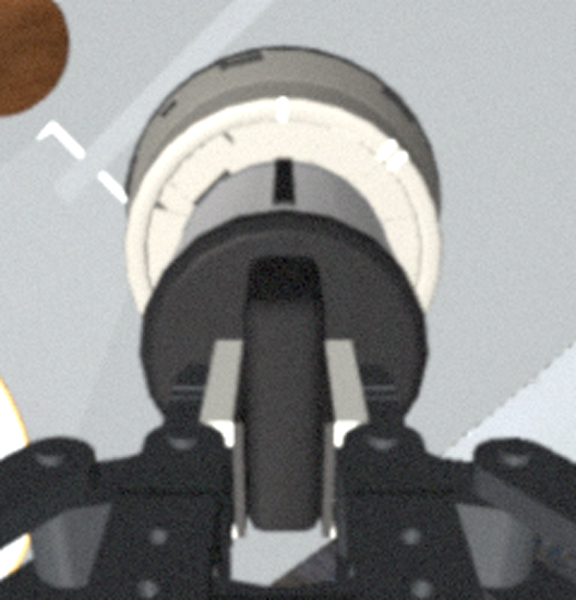

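The crop shows the cup's black mark and bar (column 284) in line with the single pulse rib at (283,108). The lock pair at (392,155) has not been reached, and the shoulder is seated. I'll hand in while holding.

```bash
python3 -c "
from workcell import arm
print(arm.close_job())"
```

```text
the job is handed in; nothing more can be done
None
```

The short cup stands upright in the empty caddy cell, and the tall cup is fully home in the base, twisted to the pulse rib and still gripped there. I handed the job in at about 15 s with no result returned.

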